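# Lay a second coaster on the bookshop's tea tray

### The arm

A 7-joint arm with a two-finger parallel gripper is mounted at the origin on the work surface. World frame = base frame: x ahead of the robot, y to its left, z up, the work surface at z = 0. Lengths are in m, angles in rad, forces in N, time in s.
With the tool pointing down it reaches from about 0.35 to 0.9 m from the base axis. Payload 19.9 kg.
Tool frame: the origin (TCP) lies on the centre line of the jaws, within the pads' length; the fingertips stand finger_overhang ahead of it and the grasp point (between the pads) lies 8 mm behind it (finger_overhang is the distance from the TCP to the fingertips, in m); x points along the fingers, z is the direction in which the jaws open and shut, and the axes are right-handed (so a half turn about x gives the same grasp; the last joint's range is limited). The gripper opens to 94 mm and grips with 3 to 60 N. Pads are 16 mm wide; open, the fingers measure 119 mm over their backs; the gripper's body (75 mm by 177 mm) begins 78 mm behind the grasp point.
Start: joints at [-1.244, 0.417, -0.01, 1.614, 0.005, 1.111, -0.053], TCP at [0.225, 0.583, 0.191] pointing down, gripper open.
Joint ranges: [-2.81, 2.81], [-0.39, 2.02], [-1.27, 1.25], [0.06, 2.57], [-1.19, 4.33], [0.19, 2], [-2.82, 2.82]. Speed limits (rad/s): [1.89, 1.89, 2.39, 2.39, 3.01, 3.01, 3.01].

### API

Orientations are given as a rotation vector (axis times angle).
In Python, from plant import move_pose, movel, goto_joints, gripper_to, wait, solve_ik, read_state, camera, MotionError, close_job, look_for, cut_out, pinpoint, finger_overhang gives the robot as it stands. Calls block until the motion is done:
- move_pose(position, orientation): joint-space move of the TCP to a pose.
- movel(position, frame=None, v=0.15): straight line of the TCP; frame=None keeps the orientation; v is the mean speed in m/s.
- goto_joints(angles): joint-space move.
- gripper_to(opening): opening from 0.0 (shut) to 1.0 (fully open); the grip force is fixed at half the most; returns when the fingers have stopped.
- wait(seconds).
- solve_ik(position, orientation): joint angles nearest the present ones, or None.
- read_state(): the state.
- camera(name): name is "scene" or "top" or "wrist"; returns a dict with "img" (384x512x3 uint8, blue, green, red), "z_map" (384x512 float32, m along the optical axis (not along the pixel's ray), 0 where there is no reading), "camera_matrix" (3x3 intrinsics, pixels), "camera_from_world" (4x4, takes a point from world to camera coordinates). Camera axes: x right, y down, z forward; pixel columns grow to the right and rows downward; lengths in m; the calibration is good to about 2 mm. A picture is of the moment at which its call begins.
A pose or a line that the arm cannot do raises MotionError and nothing moves.
- close_job(): hands the job in, once; it reports no verdict.
Trained networks look in a picture, given as the dict that the camera call returned (one of the last four; its "shot" number tells which), for a name from the list of things; names that differ only in an ending like _2 or _b are one class to them, and where a whole thing is asked for, a point or a joint stands for the part that bears it (a point fixed in the world has none). Each returns a list of dicts, best first, with "score" (0 to 1); they miss things now and then, are a little off and sometimes report something else, mostly with a low value. They report only what shows in the picture. A call takes as long as a camera call. They do not tell look-alikes from the thing itself.
- look_for(thing, picture): "xyz" ([x, y, z] in m, in world coordinates, good to about 4 mm: the middle of the surface that is visible of it).
- cut_out(thing, picture): "pixels" (384x512 bool, what is visible of it).
- pinpoint(thing, picture): "xyz" ([x, y, z] in m, in world coordinates, good to about 4 mm: a listed point, or the origin of a listed thing).
The state is a dict: "clock": time; "joints": joint angles; "joint_velocities": joint speeds; "joint_torque": joint torques, N m; "ee_pos": TCP position; "tcp_rot": TCP orientation; "ft_force": force on the tool from outside, world axes, zero at the start; "torque": the same for the moment, N m; "gripper_width": opening from 0.0 (shut) to 1.0 (fully open).
Only numpy, scipy, OpenCV 4.12 (cv2) and the standard library are available. Lean on these libraries where they do the work, as an engineer would, in place of code of your own. Each camera call takes 0.05 s, during which the arm holds its last target. There are 200 camera calls.

### The job

A second tea is coming to the bookshop counter: take only the top coaster from the spring-loaded dispenser, so that the next one rises into its place, and lay it flat inside the empty inlaid ring of the round tea tray. Set it down rather than dropping it, leave the other coasters in the dispenser, and do not disturb the tea glass.

Things in the scene. Friction and masses are not known exactly. Their poses are not given: they have to be found in the camera images.
- coaster_center (a point): Centre (half-way up) of the top coaster in the dispenser, about 60 mm above the counter: a marble disc, 64 mm in diameter, 12 mm thick, 100 g, lying flat, the topmost of three alike. It rests by its weight on the next and lifts straight out; its upper 8 mm (give or take 2) stand free above the dispenser's pins. Two fingers closing on its sides along world x or y come down between the pins.
- next_coaster_center (a point): Centre of the second coaster, same size, 12 mm lower, to stay; a soft spring (80 N/m) lifts it 12 mm when the top one goes. Dispenser: square base 90 mm wide, 10 mm high, sides along world x and y within 9 degrees; four upright steel pins, 8 mm thick, ending 58 mm above the counter, one near each corner, 26.6 mm from the stack's axis both ways (45 mm clear between neighbours).
- free_ring (a point): Centre of the empty dark inlaid ring (flat, flush, inner diameter 94 mm) on the flat floor of the round wooden tea tray; the point is on the floor, 8 mm above the counter. The tray is fixed, 314 mm across, its rim 16 mm above the counter; the ring is 75 mm from the tray's centre, opposite the ring with the glass. x points from the tray's centre outwards through the ring, z up.
- glass_center (a point): Centre (half-way up) of the empty tea glass, 56 mm across the rim, 85 mm high, standing on a coaster of its own in the tray's other ring, 150 mm from the empty ring's centre. Its rim is 105 mm above the counter. Leave it alone.
There are look-alikes about, which are no part of the job. What is shaped like the part that bears coaster_center but brown or yellow is not meant.

How it is judged:
On the way:
1. the top coaster is out of the dispenser and the next one has risen (distance of coaster_center from where it was at the start of the episode above 0.05 m and distance of next_coaster_center from where it was at the start of the episode above 0.006 m), for 0.2 s.
At the end, for the whole second after the job is handed in: The coaster lies flat and at rest on the tray's floor (within 6 degrees), its centre within 18 mm of the empty ring's centre; the second coaster has risen (moved 6 to 20 mm from its start) and lies level in the dispenser; the glass stands upright within 20 mm of where it was (horizontal distance between coaster_center and free_ring below 0.018 m and z of coaster_center in the frame of free_ring between 0.002 and 0.01 m and angle between each of coaster_center, next_coaster_center, glass_center's own z axis and vertical below 0.1 rad and linear speed of coaster below 0.01 m/s and distance of next_coaster_center from where it was at the start of the episode between 0.006 and 0.02 m and distance of glass_center from where it was at the start of the episode below 0.02 m); the robot touches nothing.
It fails at once if the coaster is let go in the air (its centre more than 45 mm above the counter, away from the dispenser) (distance of coaster_center from where it was at the start of the episode above 0.08 m and height (world z) of coaster_center above 0.045 m and contact force between the fingers and coaster below 0.01 N).
It fails at once if the glass is pushed more than 20 mm or tipped (distance of glass_center from where it was at the start of the episode above 0.02 m or angle between glass_center's own z axis and vertical above 0.35 rad).
It fails at once if the second coaster is pulled out of the dispenser (distance of next_coaster_center from where it was at the start of the episode above 0.035 m).
It also fails if it takes over 35 s, if anything falls off the work surface, if the arm or the gripper's body presses on something with over 40 N, if the wrist force passes 120 N, or if a joint passes its speed limit or range.

## Working session

There is one attempt and no reset: what is moved stays moved. The work goes in short steps, each a Python script; the robot and the scene stay as the last script left them, time stands still between calls to the robot, and variables do not carry over. Pictures are saved under pics/ and viewed, about 8 in all and at most 12, crops included, and the job is handed in when it is done.

```bash
mkdir -p pics; python3 - <<'E'
from plant import *
import cv2,numpy as np
print(finger_overhang, {k:np.round(v,3) for k,v in read_state().items() if k in('clock','ee_pos','tcp_rot','gripper_width')})
ims=[]
for n in("scene","top"):
    p=camera(n); ims.append(p["img"])
    for t in("coaster_center","next_coaster_center","free_ring","glass_center"):
        print(n,t,[(np.round(d["xyz"],3),round(d["score"],2)) for d in pinpoint(t,p)])
cv2.imwrite("pics/a.png",ims[0]);cv2.imwrite("pics/b.png",ims[1])
print(read_state()["clock"])
E
```

```text
0.011 {'clock': np.float64(0.0), 'ee_pos': array([0.225, 0.583, 0.19 ]), 'tcp_rot': array([-0.935,  1.362,  0.934]), 'gripper_width': np.float64(1.0)}
scene coaster_center [(array([ 0.579, -0.123,  0.003]), 0.78), (array([ 0.518, -0.242,  0.06 ]), 0.75), (array([ 0.631, -0.288,  0.007]), 0.69), (array([ 0.471, -0.106,  0.006]), 0.69), (array([ 0.4  , -0.296,  0.004]), 0.64)]
scene next_coaster_center [(array([ 0.514, -0.241,  0.045]), 0.62)]
scene free_ring [(array([0.6  , 0.13 , 0.007]), 0.68)]
scene glass_center [(array([0.535, 0.265, 0.06 ]), 0.74)]
top coaster_center [(array([ 0.512, -0.243,  0.062]), 0.92), (array([ 0.576, -0.129,  0.007]), 0.87), (array([ 0.472, -0.105,  0.002]), 0.86), (array([ 0.63 , -0.293,  0.006]), 0.81), (array([ 0.401, -0.294,  0.008]), 0.7)]
top next_coaster_center [(array([ 0.517, -0.237,  0.049]), 0.52)]
top free_ring [(array([0.597, 0.126, 0.008]), 0.7)]
top glass_center [(array([0.538, 0.264, 0.062]), 0.7)]
0.5
```

View pics/a.png

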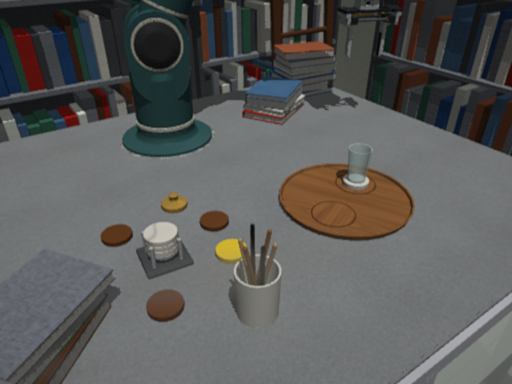

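View pics/b.png

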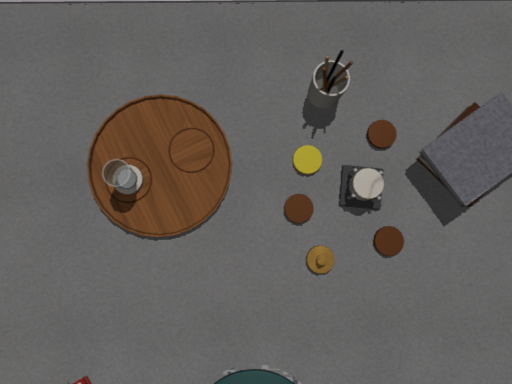

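The scene view shows the white three-coaster stack in the square dispenser at (161,240), which is (368,184) in the top view. The look-alikes are brown discs at top (382,134), (299,208) and (389,241), a yellow disc at (308,159), and a brass lid at (320,260). Only the white disc is about 60 mm up and between pins, so it fits the description. The empty ring is at top (191,150), opposite the glass. Next I'll confirm from close up with the wrist camera.

```bash
cat > h.py <<'E'
from plant import *
import cv2,numpy as np
from scipy.spatial.transform import Rotation as R
def ori(a):  # tool down, jaws along angle a
    z=np.array([np.cos(a),np.sin(a),0]);x=np.array([0,0,-1.])
    return R.from_matrix(np.c_[x,np.cross(z,x),z]).as_rotvec()
def best(p,a):
    q0=np.array(read_state()["joints"]);c=[]
    for k in(0,np.pi):
        q=solve_ik(p,ori(a+k))
        if q is not None:c.append((abs(np.array(q)-q0).max(),a+k,np.round(q,2)))
    c.sort(key=lambda t:t[0]);return c
def cloud(p):
    z=p["z_map"];v,u=np.indices(z.shape);K=p["camera_matrix"]
    c=np.stack([(u-K[0,2])/K[0,0]*z,(v-K[1,2])/K[1,1]*z,z],-1)
    T=np.linalg.inv(p["camera_from_world"]);w=c@T[:3,:3].T+T[:3,3];w[z==0]=np.nan;return w
E
python3 - <<'E'
from h import *
p=camera("top");w=cloud(p)
for n,(u0,u1,v0,v1) in dict(cup=(305,355,48,115),books=(420,511,95,205)).items():
    b=w[v0:v1,u0:u1].reshape(-1,3);b=b[b[:,2]>.03];print(n,b.min(0).round(3),b.max(0).round(3))
c=best([.514,-.242,.25],np.pi/2);print(c)
move_pose([.514,-.242,.25],ori(c[0][1]))
p=camera("wrist");cv2.imwrite("pics/c.png",p["img"]);w=cloud(p);np.save("w.npy",w);np.save("wi.npy",p["img"])
for t in("coaster_center","next_coaster_center"):
    print(t,[(np.round(d["xyz"],4),round(d["score"],2)) for d in pinpoint(t,p)])
m=(abs(w[...,2]-.066)<.005)&(np.hypot(w[...,0]-.514,w[...,1]+.242)<.05)
pts=w[m];print(len(pts),np.median(pts[:,2]))
(cx,cy),r=cv2.minEnclosingCircle(pts[:,:2].astype(np.float32));print(cx,cy,r,pts.mean(0))
print(read_state()["clock"],read_state()["ee_pos"])
E
```

```text
cup [ 0.691 -0.204  0.03 ] [ 0.766 -0.13   0.166]
books [ 0.468 -0.538  0.03 ] [ 0.7   -0.35   0.087]
[(np.float64(1.1073632933829038), 4.71238898038469, array([-0.43,  0.44,  1.1 ,  1.71, -0.41,  1.24, -0.81])), (np.float64(2.332770464555844), 1.5707963267948966, array([-0.38,  0.4 ,  1.  ,  1.71, -0.36,  1.23,  2.28]))]
coaster_center [(array([ 0.398 , -0.2937,  0.0049]), 0.89), (array([ 0.5171, -0.2359,  0.0586]), 0.85), (array([ 0.4697, -0.1032,  0.0085]), 0.85), (array([ 0.6328, -0.2876,  0.0062]), 0.62)]
next_coaster_center []
1540 0.06598441319456072
0.5165210962295532 -0.2417125552892685 0.0320168063044548 [ 0.51762075 -0.24167153  0.06594239]
3.775 [ 0.51419734 -0.24162937  0.2499307 ]
```

View pics/c.png

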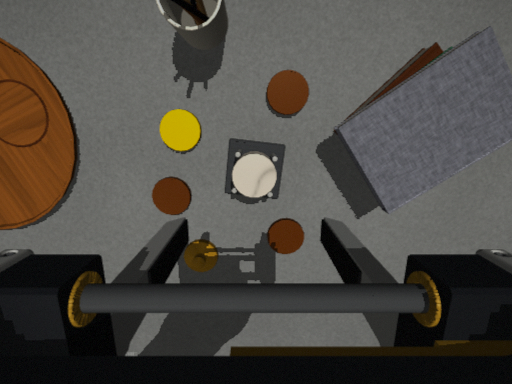

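```bash
python3 - <<'E'
from h import *
i=cv2.imread("pics/c.png")[120:220,200:310];cv2.imwrite("pics/d.png",cv2.resize(i,None,fx=5,fy=5,interpolation=cv2.INTER_CUBIC))
w=np.load("w.npy");m=(abs(w[...,2]-.010)<.004)&(np.hypot(w[...,0]-.5165,w[...,1]+.2417)<.075)&(np.load("wi.npy").mean(-1)<70)
r=cv2.minAreaRect(w[m][:,:2].astype(np.float32)*1000);print(r)
E
```

```text
((516.7337646484375, -241.33216857910156), (89.12976837158203, 90.00300598144531), 83.57333374023438)
```

View pics/d.png

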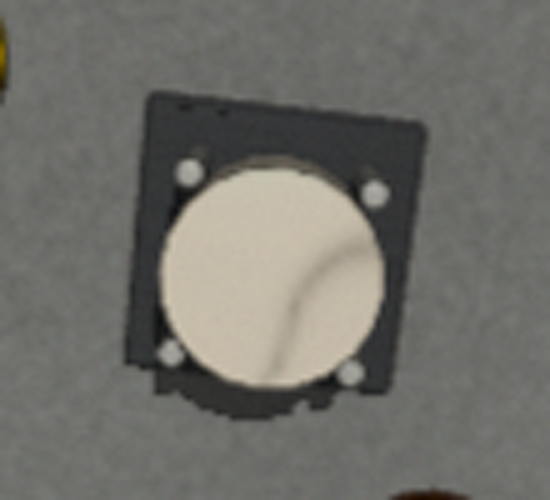

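The enlarged crop shows the cream marble disc between four pins at about (270,278), on the dark base. It's the right object. The disc and base centres agree within 0.5 mm, the top is at 66 mm, and the base is turned −6.4°. Next I'll grasp it with the fingertips at about 56.5 mm, above the second coaster's top at 54 mm.

```bash
python3 - <<'E'
from h import *
a=4.712-.112; x,y=.5166,-.2415
move_pose([x,y,.13],ori(a)); print(np.round(read_state()["ft_force"],2))
movel([x,y,.0675],v=.06); s=read_state();print(np.round(s["ee_pos"],4),np.round(s["ft_force"],2))
gripper_to(0.0); s=read_state();print("width",s["gripper_width"]*.094,np.round(s["ft_force"],2))
if s["gripper_width"]*.094>.055:
    movel([x,y,.20],v=.08)
    s=read_state();print("width",s["gripper_width"]*.094,np.round(s["ft_force"],2),s["clock"])
    p=camera("wrist");cv2.imwrite("pics/e.png",p["img"])
    q=camera("top");cv2.imwrite("pics/f.png",q["img"]);np.savez("top.npz",w=cloud(q),img=q["img"])
    print([(np.round(d["xyz"],4),round(d["score"],2)) for d in pinpoint("free_ring",q)],[(np.round(d["xyz"],4),round(d["score"],2)) for d in pinpoint("glass_center",q)])
E
```

```text
[ 0.96 -0.48  0.46]
[ 0.5168 -0.2416  0.0678] [-0.73 -0.53  0.45]
width 0.0005974529948987447 [-0.87  0.51  0.26]
```

The jaws shut completely without holding anything. I'll look before moving.

```bash
python3 - <<'E'
from h import *
p=camera("wrist");q=camera("scene")
i=np.hstack([p["img"][90:340,120:400],cv2.resize(q["img"][190:300,90:240],None,fx=2.2727,fy=2.2727)]);cv2.imwrite("pics/e.png",i);print(i.shape)
w=cloud(p);m=(np.hypot(w[...,0]-.5165,w[...,1]+.2417)<.06)&(w[...,2]>.03)&(p["img"].mean(-1)>120)
print(m.sum(),np.nanpercentile(w[m],[5,50,95],axis=0).round(4))
print([(np.round(d["xyz"],4),round(d["score"],2)) for d in pinpoint("coaster_center",q)])
E
```

```text
(250, 621, 3)
3472 [[ 0.5003 -0.2686  0.0584]
 [ 0.5265 -0.2434  0.066 ]
 [ 0.5444 -0.2144  0.0671]]
[(array([ 0.4009, -0.2946,  0.0052]), 0.92), (array([ 0.5779, -0.1221,  0.0025]), 0.85), (array([ 0.629 , -0.2891,  0.0095]), 0.66), (array([ 0.4703, -0.1054,  0.0061]), 0.59)]
```

View pics/e.png

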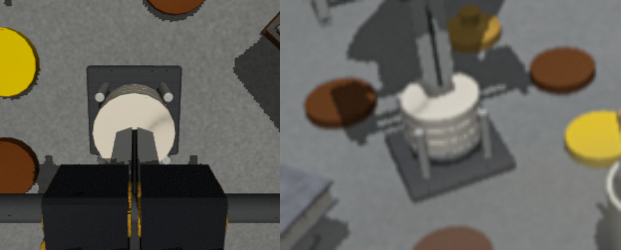

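The scene crop shows the shut fingertips standing on top of the coaster at about (430,90), and the stack is unchanged with its top at 66 mm. So the tips are higher than TCP minus 11 mm. I'll raise the arm and measure the tip height from depth, shut and open.

```bash
python3 - <<'E'
from h import *
x,y=.5166,-.2415
movel([x,y,.15],v=.1)
ims=[]
def tips(tag):
    p=camera("scene");w=cloud(p)
    d=w-np.array([x,y,0]);m=(abs(d[...,0])<.015)&(abs(d[...,1])<.07)&(w[...,2]>.09)&(w[...,2]<.2)
    z=w[m];e=read_state()["ee_pos"][2]
    print(tag,e,m.sum(),"tip z 0.5/2/5%",np.percentile(z[:,2],[0,.5,2,5]).round(4))
    for s in(-1,1):
        k=z[np.sign(z[:,1]-y)==s]
        if len(k):print(s,len(k),k[:,2].min(),k[:,1].min(),k[:,1].max())
    ims.append(cv2.resize(p["img"][140:270,90:240],(400,347)))
tips("shut"); gripper_to(.70);print(read_state()["gripper_width"]); tips("66mm")
gripper_to(1.0); tips("open")
p=camera("wrist");w=cloud(p);m=(np.hypot(w[...,0]-x,w[...,1]-y)<.05)&(abs(w[...,2]-.064)<.006)&(p["img"].mean(-1)>110)
print(cv2.minEnclosingCircle(w[m][:,:2].astype(np.float32)),np.median(w[m][:,2]))
cv2.imwrite("pics/g.png",np.hstack([ims[0],ims[1]]));print(read_state()["clock"])
E
```

```text
shut 0.1494023926854862 255 tip z 0.5/2/5% [0.1648 0.1655 0.168  0.1698]
-1 170 0.16483695096922407 -0.2567265692394982 -0.24159193128106748
1 85 0.16524311980887435 -0.2414391544558044 -0.231783977577323
0.7008551382263499
66mm 0.15000537871261044 275 tip z 0.5/2/5% [0.1665 0.1668 0.1684 0.1702]
-1 132 0.16662071360728758 -0.28919124264436 -0.2768934801630871
1 143 0.16653521205977606 -0.21182088407639002 -0.1994603644542131
open 0.1500144298652519 237 tip z 0.5/2/5% [0.1657 0.1664 0.1682 0.1697]
-1 138 0.16656427667534274 -0.30345813273078937 -0.29091285633572017
1 99 0.16570311732317589 -0.19805170550917364 -0.18503691732317684
((0.5172586441040039, -0.24192258715629578), 0.04070798307657242) 0.0659785010594664
9.9833
```

View pics/g.png

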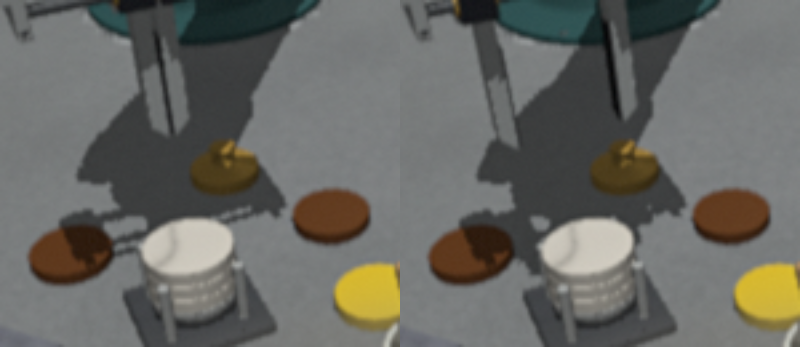

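```bash
python3 - <<'E'
from h import *
x,y=.5166,-.2415
s=read_state();print(s["ee_pos"],R.from_rotvec(s["tcp_rot"]).as_matrix().round(3).tolist(),finger_overhang)
for n in("scene","top","wrist"):
    p=camera(n);w=cloud(p)
    d=w-np.array([x,y,0]);m=(abs(d[...,0])<.05)&(abs(d[...,1])<.075)&(w[...,2]>.09)&(w[...,2]<.24)
    for sg in(-1,1):
        k=w[m&(sg*d[...,1]>0)]
        if len(k)<5:print(n,sg,len(k));continue
        lo=k[k[:,2]<k[:,2].min()+.006]
        print(n,sg,len(k),"zmin",k[:,2].min().round(4),"low x",lo[:,0].min().round(4),lo[:,0].max().round(4),"y",lo[:,1].min().round(4),lo[:,1].max().round(4))
E
```

```text
[ 0.51661656 -0.24150216  0.15001133] [[0.0, 0.994, -0.112], [-0.0, -0.112, -0.994], [-1.0, 0.0, 0.0]] 0.011
scene -1 340 zmin 0.1662 low x 0.5171 0.5205 y -0.2971 -0.2908
scene 1 352 zmin 0.1662 low x 0.5152 0.5316 y -0.1973 -0.1919
top -1 0
top 1 0
wrist -1 2408 zmin 0.1646 low x 0.5045 0.5218 y -0.2977 -0.2875
wrist 1 2420 zmin 0.1637 low x 0.5148 0.5331 y -0.196 -0.1888
```

Scene and wrist depth agree: the fingertips sit about 14–16 mm above the reported TCP, not 11 mm below it. That explains closing on air, with the tips about 82 mm up. I'll use the measured value (tip ≈ TCP + 14.5 mm). I'll descend in two stages and check the tip height against the coaster top before closing.

```bash
cat >> h.py <<'E'
def tipz(x,y,zlo,n="wrist"):
    p=camera(n);w=cloud(p);d=w-np.array([x,y,0]);r=[]
    for s in(-1,1):
        m=(abs(d[...,0])<.03)&(s*d[...,1]>.037)&(s*d[...,1]<.068)&(w[...,2]>zlo)&(w[...,2]<.24)
        r.append(np.percentile(w[m][:,2],[0,1]).round(4).tolist() if m.any() else None)
    return p,r
E
python3 - <<'E'
from h import *
x,y=.5160,-.2412
for z in(.075,.043):
    movel([x,y,z],v=.06);wait(.2);s=read_state()
    print(z,s["ee_pos"].round(4) if hasattr(s["ee_pos"],'round') else s["ee_pos"],np.round(s["ft_force"],2))
    for n in("wrist","scene"):
        p,r=tipz(x,y,.035,n);print(n,r)
cv2.imwrite("pics/i.png",cv2.resize(p["img"][190:290,90:240],None,fx=4,fy=4,interpolation=cv2.INTER_CUBIC));print(s["clock"])
E
```

```text
0.075 [ 0.5161 -0.2412  0.0752] [ 0.33  0.08 -0.13]
wrist [[0.0895, 0.1005], [0.0887, 0.0963]]
scene [[0.0903, 0.0976], [0.0916, 0.0952]]
0.043 [ 0.5162 -0.2412  0.0433] [-0.68  0.26  0.17]
wrist [[0.0568, 0.0686], [0.0572, 0.0645]]
scene [[0.0597, 0.0654], [0.0595, 0.0638]]
12.7167
```

View pics/i.png

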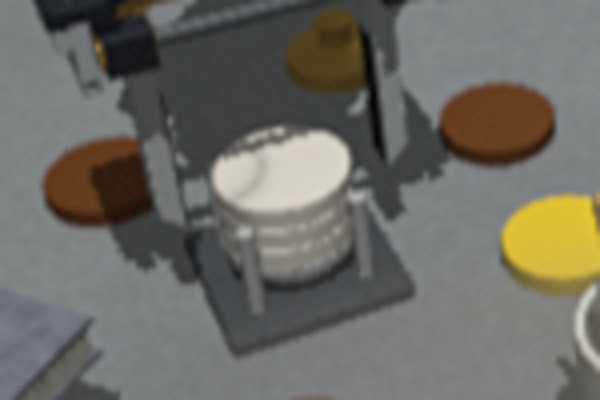

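The tips straddle the stack at (170,220) and (395,150), and depth puts them at 57–59 mm, inside the top coaster's 54–66 mm band. I'll close and lift.

```bash
python3 - <<'E'
from h import *
x,y=.5160,-.2412
gripper_to(0.0); s=read_state();print("width",s["gripper_width"]*.094,np.round(s["ft_force"],2))
if s["gripper_width"]*.094>.055:
    movel([x,y,.16],v=.1);s=read_state();print("width",s["gripper_width"]*.094,np.round(s["ft_force"],2),s["clock"])
    p=camera("scene");w=cloud(p)
    cv2.imwrite("pics/j.png",cv2.resize(p["img"][110:290,80:240],None,fx=3,fy=3))
    m=(np.hypot(w[...,0]-x,w[...,1]-y)<.045)&(w[...,2]<.09)&(w[...,2]>.05)&(p["img"].mean(-1)>90);print("stack top",m.sum(),np.percentile(w[m][:,2],[50,90]) if m.any() else 0)
    m=(np.hypot(w[...,0]-x,w[...,1]-y)<.036)&(w[...,2]>.13)&(w[...,2]<.19)&(p["img"].min(-1)>110);print("held",m.sum(),np.percentile(w[m],[2,98],axis=0).round(4) if m.any() else 0)
    q=camera("top");np.savez("top.npz",w=cloud(q),img=q["img"],K=q["camera_matrix"],T=q["camera_from_world"])
    print([(np.round(d["xyz"],4),round(d["score"],2)) for d in pinpoint("free_ring",q)],[(np.round(d["xyz"],4),round(d["score"],2)) for d in pinpoint("glass_center",q)])
    w=cloud(q)
    # tray: points at rim height
    m=(w[...,2]>.0125)&(w[...,2]<.022)&(np.hypot(w[...,0]-.567,w[...,1]-.197)<.18)&(np.hypot(w[...,0]-.567,w[...,1]-.197)>.13)
    print("tray",cv2.fitEllipse(w[m][:,:2].astype(np.float32)*1000),m.sum(), cv2.minEnclosingCircle(w[m][:,:2].astype(np.float32)))
    g=(np.hypot(w[...,0]-.537,w[...,1]-.265)<.05)&(w[...,2]>.014)&(w[...,2]<.024)
    print("glass coaster",w[g].mean(0),g.sum())
    cv2.imwrite("pics/k.png",cv2.resize(q["img"][85:245,80:240],None,fx=3.5,fy=3.5,interpolation=cv2.INTER_CUBIC))
E
```

```text
width 0.06310915435906529 [ 0.47  0.38 -0.38]
width 0.06362456719258988 [ 0.24  0.08 -0.77] 14.725
stack top 804 [0.06708225 0.06844102]
held 616 [[ 0.4882 -0.271   0.1757]
 [ 0.5468 -0.2148  0.1855]]
[(array([0.5989, 0.1264, 0.0044]), 0.93)] [(array([0.5375, 0.2666, 0.0593]), 0.76)]
tray ((568.4959106445312, 195.24220275878906), (305.71759033203125, 306.1478271484375), 165.78648376464844) 1080 ((0.5690749883651733, 0.19552871584892273), 0.15698018670082092)
glass coaster [0.53207116 0.25630501 0.01998414] 309
```

View pics/j.png

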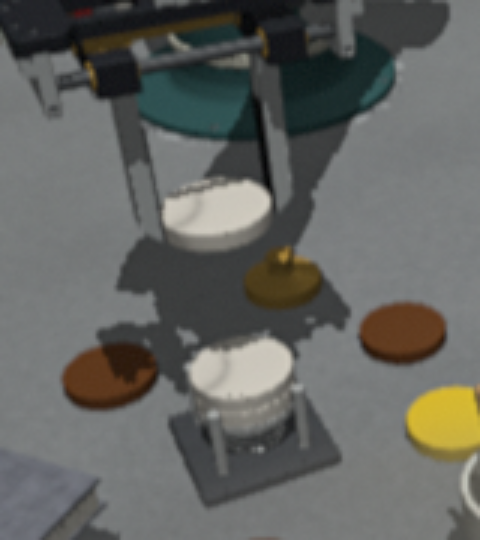

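The picture shows exactly one disc held level at (215,210), and the next coaster has risen in the dispenser at (240,365), top about 67 mm. The ring estimates average (0.5985, 0.127), 74.6 mm from the fitted tray centre against 75 given, so they hold up. I'll carry it over with the jaws square to the direction of the glass.

```bash
python3 - <<'E'
from h import *
x,y=.5985,.127; a0=np.arctan2(-.0684,.0297)+np.pi/2
c=best([x,y,.18],a0);print(c)
movel([.516,-.2412,.18],v=.1)
move_pose([x,y,.18],ori(c[0][1]))
s=read_state();print("width",s["gripper_width"]*.094,np.round(s["ft_force"],2),s["clock"])
movel([x,y,.05],v=.12)
p=camera("wrist");w=cloud(p);cv2.imwrite("pics/l.png",p["img"])
m=(np.hypot(w[...,0]-x,w[...,1]-y)<.05)&(w[...,2]>.055)&(w[...,2]<.085)&(p["img"].min(-1)>100)
print("held top",m.sum(),np.median(w[m],axis=0) if m.any() else 0,cv2.minEnclosingCircle(w[m][:,:2].astype(np.float32)) if m.any() else 0)
print([(np.round(d["xyz"],4),round(d["score"],2)) for d in pinpoint("free_ring",p)+pinpoint("glass_center",p)],read_state()["clock"],solve_ik([x,y,-.004],ori(c[0][1])))
E
```

```text
[(np.float64(1.2224533478295927), np.float64(0.40964610862483775), array([-0.71,  0.46,  0.6 ,  1.68, -0.29,  1.1 ,  0.39])), (np.float64(1.5814952585056123), np.float64(3.5512387622146306), array([-1.05,  0.72,  1.21,  1.69, -0.7 ,  1.25, -2.42]))]
width 0.06341495475573279 [ 0.14 -1.06 -1.16] 16.6833
held top 6033 [0.59825273 0.12740216 0.07381383] ((0.5998634696006775, 0.12640488147735596), 0.03197715803980827)
[] 18.0667 [-0.62219731  0.6913558   0.49249492  1.78920378 -0.44609681  0.77362047
  0.50908988]
```

View pics/l.png

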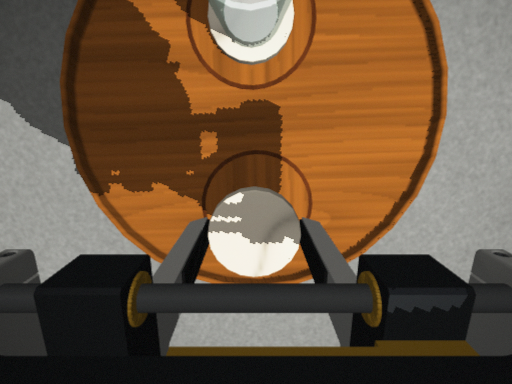

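The disc is held level at (254,232) over the empty ring, at (257,200) as seen by the tilted camera, and clear of the glass at (250,20). Its centre measures (0.5999, 0.1264) and its top is 73.5 mm with the TCP at 50 mm, so contact should come at a TCP of about −3 mm. I'll lower it with force checks.

```bash
python3 - <<'E'
from h import *
x,y=.598,.1272
movel([x,y,.004],v=.05);wait(.1);f0=np.array(read_state()["ft_force"])
z=.002
while z>-.0065:
    movel([x,y,z],v=.02);wait(.1);s=read_state();f=np.array(s["ft_force"])-f0
    print(round(z,4),np.round(s["ee_pos"][2],4),np.round(f,2))
    if f[2]>2.5:break
    z-=.001
print(s["clock"])
gripper_to(1.0);wait(.2)
movel([x,y,.06],v=.08)
movel([x,y,.17],v=.2)
p=camera("wrist");w=cloud(p);cv2.imwrite("pics/m.png",p["img"])
m=(np.hypot(w[...,0]-x,w[...,1]-y)<.05)&(w[...,2]>.0155)&(w[...,2]<.03)&(p["img"].min(-1)>70)
print(m.sum(),np.median(w[m],axis=0),cv2.minEnclosingCircle(w[m][:,:2].astype(np.float32)))
A=w[m];print("tilt",np.linalg.lstsq(np.c_[A[:,:2],np.ones(len(A))],A[:,2],rcond=None)[0][:2])
for t in("free_ring","glass_center"):print(t,[(np.round(d["xyz"],4),round(d["score"],2)) for d in pinpoint(t,p)])
q=camera("top");print([(np.round(d["xyz"],4),round(d["score"],2)) for d in pinpoint("coaster_center",q)],[(np.round(d["xyz"],4)) for d in pinpoint("glass_center",q)],read_state()["clock"])
E
```

```text
0.002 0.002 [ 0.61 -0.08 -0.  ]
0.001 0.001 [0.05 0.35 0.66]
0.0 -0.0 [ 0.43  0.71 -0.79]
-0.001 -0.001 [-0.28  0.36  0.51]
-0.002 -0.002 [-0.18 -0.61 -0.2 ]
-0.003 -0.003 [ 0.74  0.12 -0.1 ]
-0.004 -0.0036 [-2.22  0.39  9.25]
21.6833
1827 [0.59886157 0.12788    0.01952423] ((0.5992709398269653, 0.12707406282424927), 0.031779952347278595)
tilt [ 0.00161288 -0.00137966]
free_ring []
glass_center [(array([0.5346, 0.264 , 0.0573]), 0.83)]
[(array([ 0.3991, -0.2943,  0.0084]), 0.94), (array([ 0.4672, -0.1013,  0.0087]), 0.9), (array([ 0.6311, -0.2921,  0.0044]), 0.81), (array([ 0.5765, -0.1261,  0.0029]), 0.8), (array([0.5949, 0.1245, 0.0152]), 0.55)] [] 24.5
```

View pics/m.png

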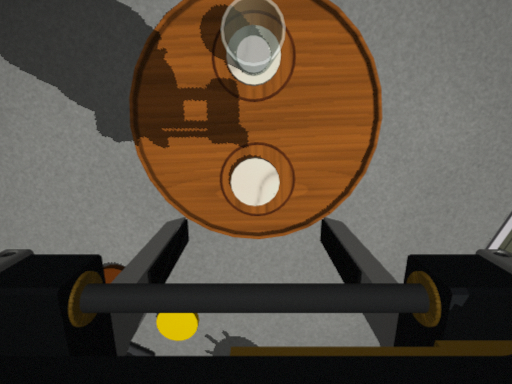

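The coaster lies flat at (255,182), inside the ring centred at about (257,180), and the glass is still upright at (253,40). The gripper is clear, so I'm handing in.

```bash
python3 -c "
from plant import *
close_job();print(read_state()['clock'])"
```

```text
the job is handed in; nothing more can be done
the job is handed in; nothing more can be done
```

The top marble coaster is lying flat in the tray's empty ring, and I handed the job in just after 24.5 s on the robot's clock. No verdict was reported.

**What went wrong on the way:** my first grasp closed on air above the stack. The stated `finger_overhang` (tips 11 mm ahead of the TCP) disagreed with depth from two cameras, which put the tips about 14–16 mm behind it. I used the measured value, and the second grasp held at a jaw width of 63 mm.

**Set-down:** I lowered the coaster in 1 mm steps until the wrist force read 9 N, then opened the gripper and backed off.

**Last checks:**
- **Coaster:** its top is at 19.5 mm (20 mm expected) and its tilt is about 0.002 rad. Its centre is at (0.599, 0.127), 1 mm or less from my ring estimate, and the picture shows it centred in the ring.
- **Dispenser:** after the lift, the next coaster's top measured about 67 mm, so it had risen into place. I did not look at the dispenser again after that.
- **Glass:** it stands upright, within about 4 mm of the first reading, which is detector noise.
- **Missed detections:** in the final pictures the networks did not find the ring in the wrist view or the glass in the top view. The ring position therefore rests on the earlier estimates and the final picture.

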